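Sort power modules by hand weight and lock the carrier

TASK

Clear the screwdriver out of the carrier first, laying it lengthwise on its rubber rest. Then weigh every power module on the bench in the hand: modules over 400 g are complete and belong in the carrier, lighter ones are short of parts and belong in the steel rework tray (within 50 g of 400 g either tray will do), each set upright and flat on the tray floor, none on another. Last, slide the carrier's transport lock fully home against its end stop, and leave the bystanding bottle and cleaner cup where they are.

Things in the scene. Friction and masses are not known exactly. Their poses are not given: they have to be found in the camera images.
- module_1: power module: closed aluminium housing 84 (x) x 52 (y) x 36 mm high with a black grip rib on top, 64 (along x) x 14 (y) x 30 mm high, so 66 mm in all. Origin: centre of its underside. All modules look alike; each weighs somewhere from 130 to 670 g, which cannot be seen. May be absent (None).
- module_2: power module: closed aluminium housing 84 (x) x 52 (y) x 36 mm high with a black grip rib on top, 64 (along x) x 14 (y) x 30 mm high, so 66 mm in all. Origin: centre of its underside. All modules look alike; each weighs somewhere from 130 to 670 g, which cannot be seen. May be absent (None).
- module_3: power module: closed aluminium housing 84 (x) x 52 (y) x 36 mm high with a black grip rib on top, 64 (along x) x 14 (y) x 30 mm high, so 66 mm in all. Origin: centre of its underside. All modules look alike; each weighs somewhere from 130 to 670 g, which cannot be seen. May be absent (None).
- module_4: power module: closed aluminium housing 84 (x) x 52 (y) x 36 mm high with a black grip rib on top, 64 (along x) x 14 (y) x 30 mm high, so 66 mm in all. Origin: centre of its underside. All modules look alike; each weighs somewhere from 130 to 670 g, which cannot be seen. May be absent (None).
- module_5: power module: closed aluminium housing 84 (x) x 52 (y) x 36 mm high with a black grip rib on top, 64 (along x) x 14 (y) x 30 mm high, so 66 mm in all. Origin: centre of its underside. All modules look alike; each weighs somewhere from 130 to 670 g, which cannot be seen. May be absent (None).
- module_6: power module: closed aluminium housing 84 (x) x 52 (y) x 36 mm high with a black grip rib on top, 64 (along x) x 14 (y) x 30 mm high, so 66 mm in all. Origin: centre of its underside. All modules look alike; each weighs somewhere from 130 to 670 g, which cannot be seen. May be absent (None).
- carrier: open tray fixed to the bench, 212 x 212 mm outside, 200 x 200 mm inside, walls 26 mm high, floor 6 mm thick; origin at the centre of its underside. Black plastic carrier with aluminium side strips; the transport lock's track lies along its near (-x) edge, outside the tray. It may be the left or the right tray.
- rework: open tray fixed to the bench, 212 x 212 mm outside, 200 x 200 mm inside, walls 26 mm high, floor 6 mm thick; origin at the centre of its underside. Rework tray of plain sheet steel, without a lock.
- carrier_floor: floor plate of the carrier, 200 x 200 x 6 mm, fixed; same origin and axes as the carrier
- rework_floor: floor plate of the rework tray, 200 x 200 x 6 mm, fixed; same origin and axes as the tray
- lock (a joint): transport lock slide of the carrier, m: 0 open, 0.080 at its end stop (fully home); slides along the carrier's +y.
- lock_top (a point): top centre of the lock's grip block, which is 28 (x) x 20 (y) x 40 mm high on a track 14 mm high; this point is 54.5 mm above the bench, at x = -130 mm and y = -40 mm + joint value in the carrier's frame.
- driver: screwdriver, 170 mm long, lying along its x: yellow handle 26 mm thick and 84 mm long to -x, thin steel blade to +x. Origin at mid-length on its underside, 13 mm below its axis; balances at 40 mm to the handle's side.
- driver_grip (a point): middle of the screwdriver's handle
- driver_tip (a point): tip of the screwdriver's blade
- rest: grey rubber tool rest fixed to the bench, 70 (x) x 210 (y) x 12 mm high; origin at the centre of its underside. The screwdriver is to lie along its y, either way round.
- bottle: small white bottle, 52 mm across, 95 mm high, standing at the far edge of the work; bystander
- cleaner: steel tip-cleaner cup, 64 mm across, 45 mm high, standing at the far edge of the work; bystander

How it is judged:
By the outcome, as a careful person would: the job done as asked, in the order asked, and still so for the second after the job is handed in, with the robot touching nothing.
Of module_1, module_2, module_3, module_4, module_5, module_6 only 4 to 6 are there at a start; the rules pass over those that are not, and their reading is None.
At some moment in a run one of module_1, module_2, module_3, module_4, module_5, module_6, driver may be knocked a few centimetres aside while the robot is not near it.
It also fails if it takes over 210 s, if anything falls off the work surface, if the arm or the gripper's body presses on something with over 40 N, if the wrist force passes 120 N, or if a joint passes its speed limit or range.

ROBOT

A 6-joint arm with a two-finger parallel gripper is mounted at the origin on the work surface. World frame = base frame: x ahead of the robot, y to its left, z up, the work surface at z = 0. Lengths are in m, angles in degrees, forces in N, time in s.
With the tool pointing down it reaches from about 0.375 to 0.75 m from the base axis. Payload 9 kg.
Tool frame: the origin (TCP) lies where the fingers leave the gripper's body, on its centre line; the fingertips stand 73 mm ahead of it and the grasp point (between the pads) lies 54 mm ahead of it (robot.tip_reach is the distance from the TCP to the fingertips, in m); z points along the fingers, y is the line along which they close (so a half turn about z gives the same grasp; the last joint's range is limited). The gripper opens to 85 mm and grips with 20 to 120 N. Pads are 22 mm wide; open, the fingers measure 114 mm over their backs; the gripper's body (76 mm by 85 mm) begins 54 mm behind the grasp point. The pads swing forward as they close: fully open they stand 13 mm farther back than shut.
Start: joints at [51.469, 5.964, 5.575, 89.605, 0, 77.527], TCP at [0.264, 0.539, 0.304] pointing down, gripper open.
Joint ranges: [-171.21, 171.21], [-48.23, 106.86], [-62.78, 66.21], [-105.2, 120.99], [-86.42, 89.51], [-180, 180]. Speed limits (degrees/s): [127.2, 127.2, 147.25, 180, 180, 180].

INTERFACE

Orientations are given as [roll, pitch, yaw] about the fixed x, y, z axes, in that order (R = Rz(yaw) Ry(pitch) Rx(roll)).
In Python, from plant import robot gives the robot as it stands. Calls block until the motion is done:
- robot.move_pose(position, orientation): joint-space move of the TCP to a pose.
- robot.line_to(position, vel=0.15, rotation=None, guard=None): straight line of the TCP; rotation=None keeps the orientation; vel is the mean speed in m/s. With guard (N) it stops when the force on the tool has changed by that much, and returns True; else False.
- robot.goto_joints(angles): joint-space move.
- robot.set_gripper(opening): finger opening in m; the grip force is fixed at half the most; returns when the fingers have stopped.
- robot.pause(seconds).
- robot.ik(position, orientation): joint angles nearest the present ones, or None.
- robot.observe(): the state.
- robot.grab_frame(name): name is "scene" or "top" or "wrist"; returns the picture (400x640x3 uint8, blue, green, red); there is no depth.
- robot.get_calibration(name): a dict with "vertical_fov" (degrees; the focal length in pixels is half the picture's height over the tangent of half this angle, whatever the lens; pixels are square), "cx", "cy" (the principal point, pixels), "rvec" (rotation vector, rad) and "tvec" (3), from world to camera coordinates, as OpenCV has them. Camera axes: x right, y down, z forward; pixel columns grow to the right and rows downward; lengths in m; the calibration is good to about 2 mm. A picture is of the moment at which its call begins: read the wrist's pose just before it. get_calibration takes no time and is no camera call; for the wrist camera it gives the pose at the moment of the call.
A pose or a line that the arm cannot do raises robot.IKError and nothing moves.
- robot.job_done(): hands the job in; it is judged then, once.
The state is a dict: "time": time; "q": joint angles; "qvel": joint speeds; "joint_torque": joint torques, N m; "tool_pos": TCP position; "tcp_rot": TCP orientation; "ft_force": force on the tool from outside, world axes, zero at the start; "torque": the same for the moment, N m; "gripper_width": finger opening in m; "gripper_force": force on a finger pad.
Only numpy, scipy, OpenCV 4.12 (cv2) and the standard library are available. Lean on these libraries where they do the work, as an engineer would, in place of code of your own. Each camera call takes 0.05 s, during which the arm holds its last target. There are 200 camera calls.

## Working session

There is one attempt and no reset: what is moved stays moved. The work goes in short steps, each a Python script; the robot and the scene stay as the last script left them, time stands still between calls to the robot, and variables do not carry over. Pictures are saved under pics/ and viewed, at most 14 in all, crops included, and the job is handed in when it is done.

```bash
ls; mkdir -p pics; python3 - <<'E'
from plant import robot
import cv2
for n in ("top","scene"):
    c=robot.get_calibration(n); print(n,c)
    cv2.imwrite(f"pics/{n}0.png",robot.grab_frame(n))
print(robot.get_calibration("wrist"))
o=robot.observe(); print(o)
E
```

```text
pics
top {'vertical_fov': 48.427145357156064, 'cx': 319.85689979913184, 'cy': 199.57086491299427, 'rvec': array([ 2.09521814, -2.14925345,  0.21394124]), 'tvec': array([0.00671825, 0.56678514, 1.04983141])}
scene {'vertical_fov': 50.78944178970828, 'cx': 314.1979555933106, 'cy': 201.64527597827916, 'rvec': array([ 2.08303024,  1.41522059, -0.52382526]), 'tvec': array([-0.20114808, -0.35298868,  1.41058524])}
{'vertical_fov': 58.74607879900206, 'cx': 320.6900111729294, 'cy': 198.8180494585551, 'rvec': array([-2.42852022, -1.51646965, -0.2407276 ]), 'tvec': array([-0.59965424, -0.04024317,  0.38022262])}
{'time': 0.1, 'q': array([5.14672419e+01, 5.99567697e+00, 5.53311308e+00, 8.96033032e+01,
       3.33014149e-04, 7.75266453e+01]), 'qvel': array([-0.05005439, -0.0971783 ,  0.12973421,  0.01461739,  0.08059347,
        0.05822024]), 'joint_torque': array([ 5.40079898e-03, -5.58207715e+01,  5.04720497e+01,  1.30334299e-02,
       -2.78928237e-04, -5.72736576e-05]), 'tool_pos': array([0.26344759, 0.53885115, 0.30321047]), 'tcp_rot': array([-1.79935760e+02, -1.45514814e-02,  1.53940588e+02]), 'ft_force': array([ 0.04787684, -0.37723734,  0.14330725]), 'torque': array([-0.02883507,  0.04218311,  0.0002813 ]), 'gripper_force': 0.0, 'gripper_width': 0.08537476971792825}
```

View pics/top0.png

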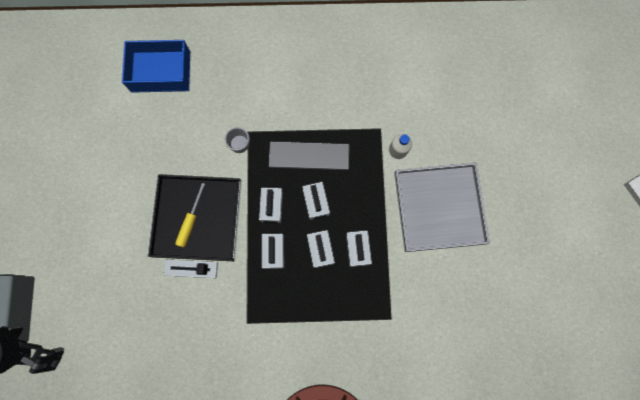

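View pics/scene0.png

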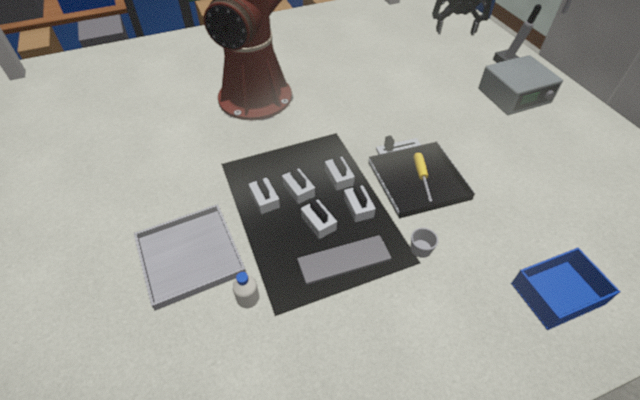

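The top view shows five modules on the black mat, at about (270,204), (316,200), (272,251), (320,248) and (359,248). The carrier is at left with the driver from (185,244) to (202,184), and the lock grip is at (203,268). The steel tray is at (441,207), the rest at (309,155), the cup at (237,140) and the bottle at (401,145). The scene view agrees: five modules, with the driver in the carrier.

```bash
cat > h.py <<'E'
import numpy as np, cv2
from plant import robot
def K(c):
    f=200/np.tan(np.radians(c["vertical_fov"])/2); return np.array([[f,0,c["cx"]],[0,f,c["cy"]],[0,0,1]])
def RT(c): return cv2.Rodrigues(np.array(c["rvec"],float))[0], np.array(c["tvec"],float)
def ray(c,uv):
    R,t=RT(c); d=np.linalg.inv(K(c))@np.r_[uv,1.]; return -R.T@t, R.T@d
def onplane(c,uv,z):
    o,d=ray(c,uv); return o+d*(z-o[2])/d[2]
def proj(c,p):
    R,t=RT(c); q=K(c)@(R@np.asarray(p,float)+t); return q[:2]/q[2]
def tri(c1,u1,c2,u2):
    P=[K(c)@np.c_[RT(c)] for c in (c1,c2)]
    X=cv2.triangulatePoints(P[0],P[1],np.float64(u1).reshape(2,1),np.float64(u2).reshape(2,1)).ravel(); return X[:3]/X[3]
def snap(n,name=None):
    c=robot.get_calibration(n); im=robot.grab_frame(n)
    if name: cv2.imwrite(f"pics/{name}.png",im)
    return c,im
def down(yaw):  # tool down; tool y axis heading = yaw+... 
    return [180,0,yaw]
E
python3 - <<'E'
from h import *
c=robot.get_calibration("top")
for k,uv,z in [("m1",(270,204),.05),("m2",(316,200),.05),("m3",(272,251),.05),("m4",(320,248),.05),("m5",(359,248),.05),("rest",(309,155),.012),("rework",(441,207),.006),("carrier",(195,217),.026),("grip",(185,230),.02),("tip",(202,184),.02),("lock",(203,268),.054),("cup",(237,140),.04),("bottle",(401,145),.08)]:
    p=onplane(c,uv,z); print(k,p.round(3),np.hypot(*p[:2]).round(3))
w=robot.get_calibration("wrist"); o=robot.observe()
from scipy.spatial.transform import Rotation as Ro
T=Ro.from_euler('xyz',o["tcp_rot"],degrees=True).as_matrix()
R,t=RT(w); print("cam in tool",T.T@(-R.T@t-o["tool_pos"]),"\n",T.T@R.T)
for p,y in [((.5,.0,.4),90),((.5,.0,.4),-90),((.4,0,.4),180),((.4,0,.4),0)]: print(p,y,robot.ik(p,down(y)))
E
```

```text
m1 [0.56  0.117 0.05 ] 0.572
m2 [0.567 0.002 0.05 ] 0.567
m3 [0.443 0.112 0.05 ] 0.457
m4 [ 0.447 -0.005  0.05 ] 0.447
m5 [ 0.445 -0.1    0.05 ] 0.456
rest [0.696 0.017 0.012] 0.696
rework [ 0.549 -0.322  0.006] 0.636
carrier [0.536 0.309 0.026] 0.618
grip [0.504 0.335 0.02 ] 0.605
tip [0.622 0.295 0.02 ] 0.689
lock [0.406 0.278 0.054] 0.492
cup [0.732 0.202 0.04 ] 0.759
bottle [ 0.695 -0.213  0.08 ] 0.727
cam in tool [ 8.01324648e-02  6.95322360e-05 -7.01378252e-02] 
 [[ 2.84675266e-04 -9.50334428e-01 -3.11230450e-01]
 [ 9.99999925e-01  1.89031139e-04  3.37474836e-04]
 [-2.61881708e-04 -3.11230523e-01  9.50334411e-01]]
(0.5, 0.0, 0.4) 90 [-15.02259828  -8.78079736   1.1706641   99.95146147   0.
  74.97740172]
(0.5, 0.0, 0.4) -90 [ -15.02259828   -8.78079736    1.1706641    99.95146147    0.
 -105.02259828]
(0.4, 0, 0.4) 180 [-18.9050013  -25.89466635 -12.71235488 103.18231147   0.
 -18.9050013 ]
(0.4, 0, 0.4) 0 [-18.9050013  -25.89466635 -12.71235488 103.18231147   0.
 161.0949987 ]
```

```bash
python3 - <<'E'
from h import *
import pickle
V=[]
for i,y in enumerate([.36,.24,.10,-.04,-.18,-.30]):
    robot.move_pose([.46,y,.36],down(180)); robot.pause(.2)
    c,im=snap("wrist",f"w{i}"); V.append((c,im))
pickle.dump(V,open("V.pkl","wb"))
print(robot.observe()["time"])
cv2.imwrite("pics/m1.png",cv2.resize(np.vstack([V[1][1],V[3][1]]),(480,600)))
E
```

```text
5.6083
```

View pics/w1.png

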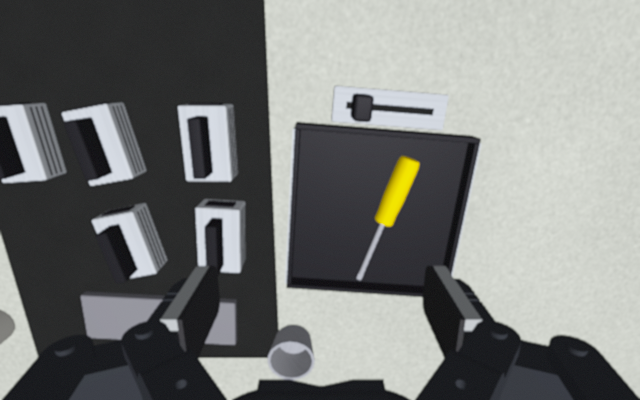

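View pics/w3.png

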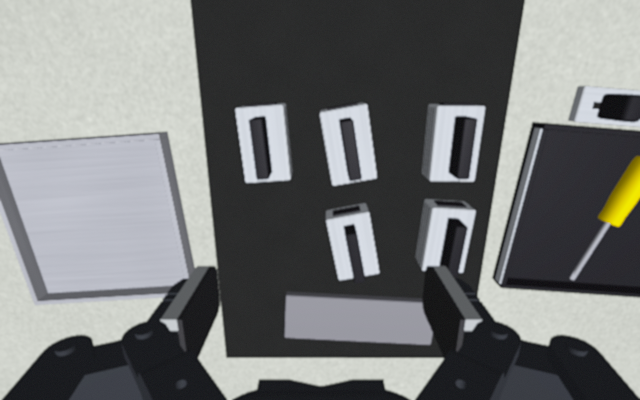

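The wrist view at y=0.24 shows the driver's yellow handle at (398,190), its tip at (360,278), and the lock grip at (362,107). The view at y=-0.04 shows all five modules at (263,143), (349,143), (455,143), (353,240) and (446,235), with the rest below and the steel tray at left. Next I fit metric rectangles to these.

```bash
cat >> h.py <<'E'
def hsv(im): return cv2.cvtColor(im,cv2.COLOR_BGR2HSV)
def comps(m,amin=300):
    n,_=cv2.findContours(m.astype(np.uint8)*255,cv2.RETR_EXTERNAL,cv2.CHAIN_APPROX_NONE)
    return [q.reshape(-1,2) for q in n if cv2.contourArea(q)>amin]
def rect(c,pts,z):
    """metric min-area rect of pixels cast on plane z: centre xy, long, short, heading of long side (deg, -90..90)"""
    P=np.float32([onplane(c,p,z)[:2] for p in cv2.convexHull(np.int32(pts)).reshape(-1,2)])*1000
    (cx,cy),(a,b),th=cv2.minAreaRect(P)
    if a<b: a,b,th=b,a,th+90
    return np.array([cx,cy])/1000,a,b,(th+90)%180-90
def modules(c,im,T=195,z=.036):
    h=hsv(im); m=(h[...,2]>T)&(h[...,1]<60); out=[]
    m=cv2.morphologyEx(m.astype(np.uint8),cv2.MORPH_OPEN,np.ones((3,3)))
    for q in comps(m):
        if q[:,1].max()>395 or q[:,0].min()<2 or q[:,0].max()>637: continue
        r=rect(c,q,z)
        if 60<r[1]<105 and 35<r[2]<75: out.append((r,q))
    return out
def handle(c,im,z=.02):
    h=hsv(im); m=(h[...,0]>18)&(h[...,0]<38)&(h[...,1]>110)&(h[...,2]>80)
    q=max(comps(m,100),key=len); return rect(c,q,z),q
E
python3 - <<'E'
from h import *
import pickle
V=pickle.load(open("V.pkl","rb"))
h=hsv(V[3][1]); print("V col@rows",[tuple(h[y,x]) for x,y in [(245,150),(262,150),(290,150),(343,275),(436,150),(475,150),(370,320),(100,200),(600,30),(570,215),(510,220)]])
for T in (170,200,215):
  for i in (1,2,3,4):
    print(T,i,[(r[0].round(3).tolist(),round(r[1]),round(r[2]),round(r[3],1)) for r,q in modules(*V[i],T)])
for i in (0,1,2):
    r,q=handle(*V[i]); print("handle",i,r,proj(V[i][0],[*r[0],.02]))
u=[proj(V[i][0],[*handle(*V[i])[0][0],.02]) for i in (0,1,2)]
print("handle tri",tri(V[0][0],u[0],V[1][0],u[1]),tri(V[0][0],u[0],V[2][0],u[2]))
E
```

```text
V col@rows [(np.uint8(108), np.uint8(15), np.uint8(224)), (np.uint8(120), np.uint8(16), np.uint8(65)), (np.uint8(105), np.uint8(14), np.uint8(75)), (np.uint8(106), np.uint8(15), np.uint8(225)), (np.uint8(108), np.uint8(15), np.uint8(227)), (np.uint8(108), np.uint8(15), np.uint8(225)), (np.uint8(117), np.uint8(14), np.uint8(162)), (np.uint8(113), np.uint8(15), np.uint8(201)), (np.uint8(43), np.uint8(8), np.uint8(211)), (np.uint8(120), np.uint8(25), np.uint8(51)), (np.uint8(108), np.uint8(16), np.uint8(82))]
170 1 [([0.571, 0.002], 84, 52, 12.0), ([0.563, 0.117], 84, 52, -3.0), ([0.445, 0.113], 82, 52, -0.1), ([0.447, -0.006], 84, 52, 10.3)]
170 2 [([0.571, 0.002], 84, 52, 11.8), ([0.563, 0.116], 84, 52, -3.4), ([0.446, 0.113], 84, 51, -0.3), ([0.446, -0.102], 84, 52, 4.4), ([0.447, -0.007], 84, 52, 10.3)]
170 3 [([0.571, 0.001], 84, 52, 11.6), ([0.562, 0.116], 82, 52, -3.3), ([0.446, 0.112], 84, 52, -0.3), ([0.446, -0.102], 84, 52, 4.2), ([0.447, -0.007], 84, 52, 10.2)]
170 4 [([0.571, 0.001], 83, 51, 11.5), ([0.563, 0.116], 83, 51, -3.4), ([0.445, 0.112], 83, 51, -0.3), ([0.447, -0.0
[... 975 characters left out ...]
007], 81, 50, 10.3), ([0.446, -0.102], 82, 49, 4.4)]
215 3 [([0.571, 0.001], 81, 50, 11.6), ([0.56, 0.116], 75, 49, -3.6), ([0.445, 0.112], 81, 49, -0.2), ([0.447, -0.007], 81, 50, 10.3), ([0.446, -0.102], 81, 50, 4.1)]
215 4 []
handle 0 (array([0.50576706, 0.33182596]), 90.81539154052734, 27.200138092041016, -19.31230926513672) [296.33912866 192.80627853]
handle 1 (array([0.50593564, 0.33197531]), 90.34852600097656, 28.66070556640625, -19.102272033691406) [395.78599378 192.46008045]
handle 2 (array([0.50541153, 0.33203647]), 89.54705810546875, 32.593589782714844, -19.104644775390625) [511.62377808 192.1615592 ]
handle tri [0.50569903 0.33185956 0.02049445] [0.50547396 0.33185558 0.0203751 ]
```

Modules and driver agree across views to about 1 mm. Next come the trays, rest and lock, plus height checks.

```bash
python3 - <<'E'
from h import *
import pickle
V=pickle.load(open("V.pkl","rb"))
# module heights
A={i:sorted([(r[0][1],r[0]) for r,q in modules(*V[i],170)],key=lambda t:t[0]) for i in (2,4)}
for a,b in zip(A[2],A[4]):
    print("mod z",tri(V[2][0],proj(V[2][0],[*a[1],.036]),V[4][0],proj(V[4][0],[*b[1],.036])).round(4))
# carrier dark
for i in (0,1):
    c,im=V[i]; h=hsv(im); m=(h[...,2]<110); m[300:]=0
    for q in comps(m,3000):
        r=rect(c,q,.026)
        ap=cv2.approxPolyDP(q,8,True).reshape(-1,2)
        print("dark",i,r,ap.tolist(),[onplane(c,p,.026)[:2].round(3).tolist() for p in ap])
    m=(h[...,2]<90); m[130:]=0
    for q in comps(m,150):
        if np.ptp(q[:,0])<130: print("lock",i,rect(c,q,.0545),q.min(0),q.max(0))
# rest: grey 150-178
U=[]
for i in (2,3):
    c,im=V[i]; h=hsv(im); m=(h[...,2]>135)&(h[...,2]<180)&(h[...,0]>100); m[:285]=0; m[352:]=0
    for q in comps(m,800): print("rest",i,rect(c,q,.012),q.min(0),q.max(0))
for i in (4,5):
    c,im=V[i]; cv2.imwrite(f"pics/x{i}.png",im)
cv2.imwrite("pics/x.png",cv2.resize(np.vstack([V[0][1][:330],V[5][1][:330]]),(560,578)))
E
```

```text
mod z [ 0.4465 -0.1031  0.0337]
mod z [ 0.4475 -0.0072  0.0345]
mod z [0.5717 0.0013 0.0345]
mod z [0.4456 0.1128 0.0346]
mod z [0.5631 0.1165 0.035 ]
dark 0 (array([0.47536237, 0.18095145]), 481.7227783203125, 350.3287353515625, -89.9245156571269) [[0, 0], [0, 112], [30, 175], [0, 184], [0, 217], [31, 211], [62, 270], [29, 280], [39, 266], [9, 226], [0, 230], [0, 296], [218, 299], [226, 289], [354, 298], [371, 136], [190, 124], [189, 276], [152, 0]] [[0.3, 0.037], [0.411, 0.006], [0.483, 0.021], [0.494, -0.017], [0.535, -0.029], [0.527, 0.011], [0.608, 0.03], [0.622, -0.016], [0.602, 0.002], [0.547, -0.021], [0.552, -0.033], [0.646, -0.06], [0.65, 0.226], [0.635, 0.238], [0.649, 0.405], [0.437, 0.418], [0.424, 0.215], [0.616, 0.192], [0.3, 0.19]]
lock 0 (array([0.42239383, 0.27053912]), 93.99169921875, 6.163106918334961, -89.91362621635199) [189 123] [279 129]
lock 0 (array([0.40424365, 0.32153094]), 89.99165344238281, 25.90024757385254, -89.91187320649624) [239  95] [326 121]
lock 0 (array([0.37080627, 0.67139941]), 57.44449234008789, 13.715022087097168, 15.661165237426758) [625  4
[... 547 characters left out ...]
 -0.134], [0.475, -0.105], [0.417, -0.116], [0.556, -0.154], [0.652, -0.153], [0.651, 0.183], [0.301, 0.183]]
lock 1 (array([0.42296814, 0.2592439 ]), 87.77853393554688, 6.166186809539795, -89.91107810288668) [296 123] [380 129]
lock 1 (array([0.42014432, 0.11316184]), 19.845766067504883, 12.267303466796875, -89.91109558194876) [188 117] [207 129]
lock 1 (array([0.40429532, 0.31181281]), 87.51343536376953, 24.895511627197266, -89.91029495000839) [347  95] [432 120]
rest 2 (array([0.69630725, 0.03214171]), 176.71533203125, 67.88066101074219, 86.67822265625) [208 298] [335 343]
rest 3 (array([0.69536536, 0.01608605]), 207.84268188476562, 67.92615509033203, 86.6490478515625) [285 296] [431 343]
```

View pics/x.png

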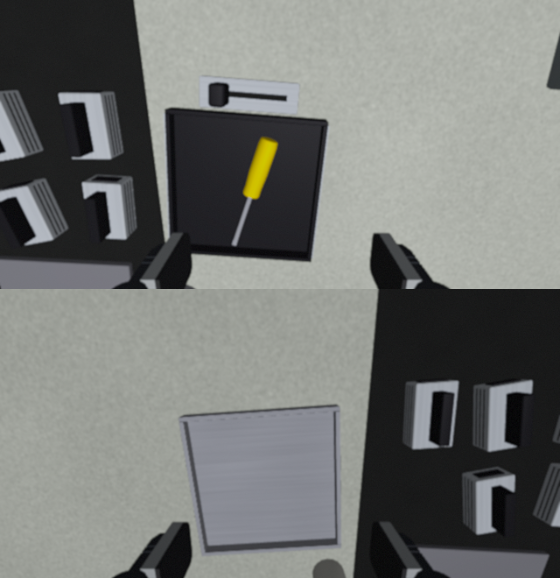

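The carrier corners cast to a centre of (0.536, 0.309) with yaw -4.4°, which is consistent with the lock at (0.403, 0.279). The picture shows the steel tray empty, with its corners clear. Next: fit the rework tray, then move the driver.

```bash
python3 - <<'E'
from h import *
import pickle
V=pickle.load(open("V.pkl","rb"))
for i in (4,5):
    c,im=V[i]; h=hsv(im); m=((h[...,0]>95)&(h[...,0]<130)&(h[...,1]>9)&(h[...,2]>60)); m=cv2.morphologyEx(m.astype(np.uint8),cv2.MORPH_OPEN,np.ones((5,5)))
    m[:, 400 if i==5 else 300:]=0; m[303:]=0
    for q in comps(m,5000): print("rework",i,rect(c,q,.026),[(p.tolist(),onplane(c,p,.026)[:2].round(3).tolist()) for p in cv2.approxPolyDP(q,8,True).reshape(-1,2)])
robot.move_pose([.50,.30,.25],down(160.9)); robot.set_gripper(.06)
c,im=snap("wrist"); r,q=handle(c,im); print("handle",r)
print("ik",[robot.ik([.695,.0+s*.043+.016,.15],down(y)) for y,s in((-93.35,-1),(86.65,1))])
p,a=r[0],r[3]
if np.hypot(*(p-[.5057,.3319]))<.06 :
    robot.move_pose([*p,.13],down(180+a)); robot.line_to([*p,.081],vel=.08,guard=15)
    f0=robot.observe()["ft_force"][2]
    robot.set_gripper(0.0); o=robot.observe(); print(o["gripper_width"],o["gripper_force"],o["tool_pos"])
    robot.line_to([*p,.22]); robot.pause(.3); o=robot.observe(); print(o["gripper_width"],f0,o["ft_force"],o["time"])
    snap("wrist","d1")
E
```

```text
rework 4 (array([ 0.54719177, -0.31960172]), 212.58602905273438, 212.26290893554688, -86.016273021698) [([282, 133], [0.435, -0.222]), ([100, 147], [0.451, -0.431]), ([140, 302], [0.657, -0.417]), ([161, 302], [0.657, -0.39]), ([209, 266], [0.603, -0.321]), ([219, 299], [0.652, -0.312]), ([297, 294], [0.644, -0.209])]
rework 5 (array([ 0.54711145, -0.3207735 ]), 212.56813049316406, 210.5196075439453, 3.997025728225708) [([385, 133], [0.435, -0.226]), ([205, 147], [0.451, -0.431]), ([231, 302], [0.657, -0.417]), ([389, 294], [0.644, -0.209])]
handle (array([0.50621149, 0.33158557]), 90.1251449584961, 26.87833023071289, -18.913833618164062)
ik [array([-12.96369313,  24.07582394,  10.53295877,  76.45713482,
         0.        , -99.61369313]), array([-5.85583247, 24.42625487, 10.97227239, 76.54601752,  0.        ,
       87.49416753])]
0.0228131215450227 58.85510265827179 [0.50666322 0.33182355 0.0818044 ]
0.02284325992516318 0.09617950747625366 [ 0.23487918 -0.04705776 -0.74536831] 11.3583
```

View pics/d1.png

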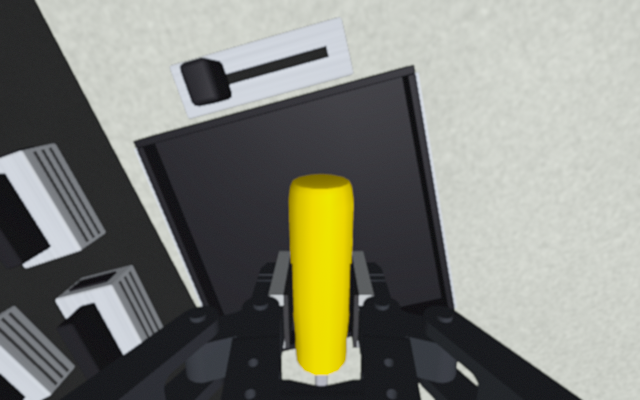

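The handle at (320,275) sits square in the fingers, and the carrier is now empty. Next I lay the driver on the rest.

```bash
python3 - <<'E'
from h import *
p=np.array([.6956,.016])+.043*np.array([.058,.998])
robot.move_pose([*p,.2],down(86.65)); robot.pause(.2)
f=robot.observe()["ft_force"]
robot.line_to([*p,.12],vel=.15)
print("hit",robot.line_to([*p,.082],vel=.04,guard=3)); o=robot.observe(); print(o["tool_pos"],o["ft_force"]-f)
robot.set_gripper(.05); z=o["tool_pos"][2]
robot.line_to([*p,.2]); 
robot.move_pose([.56,.05,.30],down(180)); robot.pause(.1)
c,im=snap("wrist","d2"); r,q=handle(c,im,.025); print(r, robot.observe()["time"])
print([(r[0].round(3),r[3].round(1)) for r,q in modules(c,im,170)])
E
```

```text
hit True
[0.69769018 0.0589399  0.08777958] [-0.83402291 -0.29596457  6.83072845]
(array([0.69811163, 0.06174997]), 86.50105285644531, 28.97023582458496, 86.7123794555664) 17.2167Traceback (most recent call last):
  File "<stdin>", line 11, in <module>
AttributeError: 'float' object has no attribute 'round'
```

View pics/d2.png

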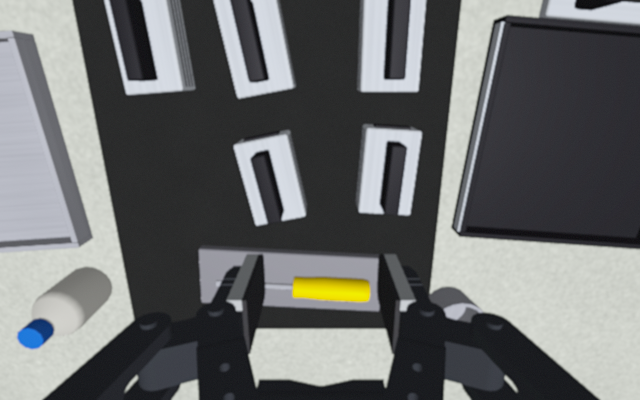

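The driver lies along the rest with its handle at (330,289), blade inside the rest, and the bystanders are untouched. Now the first module.

```bash
cat >> h.py <<'E'
TR={"carrier":((.536,.309),-4.4),"rework":((.5472,-.3202),4.0)}
SL={"carrier":[(.047,.062),(-.047,.062),(.047,0),(-.047,0),(.047,-.062),(-.047,-.062)],
    "rework":[(.047,-.062),(-.047,-.062),(.047,0),(-.047,0),(.047,.062),(-.047,.062)]}
def slot(tray,k):
    (x,y),a=TR[tray]; t=np.radians(a); R=np.array([[np.cos(t),-np.sin(t)],[np.sin(t),np.cos(t)]])
    return R@SL[tray][k]+[x,y],180+a
def fz(n=8):
    s=[]
    for _ in range(n): robot.pause(.04); s.append(robot.observe()["ft_force"][2])
    return np.mean(s),np.std(s)
def pick(xy):
    xy=np.array(xy); robot.move_pose([*xy,.28],down(180)); robot.set_gripper(.05); robot.pause(.1)
    c,im=snap("wrist"); L=[r for r,q in modules(c,im,170) if 76<r[1]<92 and 44<r[2]<60]
    r=min(L,key=lambda r:np.hypot(*(r[0]-xy)),default=None)
    if r is None or np.hypot(*(r[0]-xy))>.07: print("no module near",xy,L); return None
    p,a=r[0],r[3]; print("at",p.round(4),np.round(r[1:],1))
    robot.move_pose([*p,.22],down(180+a)); robot.pause(.3); f0,s0=fz()
    robot.line_to([*p,.15],vel=.2)
    if robot.line_to([*p,.113],vel=.06,guard=8): print("touched early",robot.observe()["tool_pos"])
    robot.set_gripper(0.); w=robot.observe()["gripper_width"]
    robot.line_to([*p,.22],vel=.15); robot.pause(.4); f1,s1=fz()
    m=(f0-f1)/9.81*1000; print("width %.4f mass %.0f g (sd %.2f %.2f)"%(w,m,s0,s1)); return m,w
def place(tray,k):
    p,a=slot(tray,k); robot.move_pose([*p,.22],down(a)); robot.line_to([*p,.14],vel=.2)
    hit=robot.line_to([*p,.115],vel=.05,guard=4); o=robot.observe()
    print("placed",tray,k,p.round(3),"hit",hit,"z",o["tool_pos"][2].round(4),"t",round(o["time"],1))
    robot.set_gripper(.042); robot.line_to([*p,.22],vel=.25)
E
python3 - <<'E'
from h import *
for p,t in [((.446,.112),0)]:
    r=pick(p); print(r)
    if r and .011<r[1]<.018: place("carrier" if r[0]>400 else "rework",0)
E
```

```text
at [0.4449 0.1124] [83.  51.8 -0.2]
width 0.0129 mass 516 g (sd 0.63 0.36)
(np.float64(515.9301625683881), 0.012872394626078792)
placed carrier 0 [0.588 0.367] hit True z 0.119 t 24.6
```

```bash
sed -i 's/def fz(n=8)/def fz(n=40)/' h.py; python3 - <<'E'
from h import *
n={"carrier":1,"rework":0}
for p in [(.563,.116),(.446,-.103),(.447,-.007),(.571,.001)]:
    r=pick(p)
    if not r or not .011<r[1]<.018: print("stop",r); break
    t="carrier" if r[0]>400 else "rework"
    place(t,n[t]); n[t]+=1
print(n); c,im=snap("top")
cv2.imwrite("pics/t1.png",cv2.resize(im[110:300,120:520],(800,380),interpolation=cv2.INTER_CUBIC))
E
```

```text
at [0.563  0.1164] [83.6 51.8 -3.4]
width 0.0132 mass 383 g (sd 0.49 0.52)
placed rework 0 [ 0.598 -0.379] hit True z 0.119 t 36.7
at [ 0.446  -0.1027] [83.7 51.9  4.3]
width 0.0129 mass 593 g (sd 0.42 0.51)
placed carrier 1 [0.494 0.374] hit True z 0.119 t 48.9
at [ 0.4471 -0.0072] [83.6 51.9 10.2]
width 0.0129 mass 156 g (sd 0.51 0.47)
placed rework 1 [ 0.505 -0.385] hit True z 0.119 t 61.1
at [0.5712 0.0012] [83.6 51.9 11.5]
width 0.0128 mass 316 g (sd 0.42 0.60)
placed rework 2 [ 0.594 -0.317] hit True z 0.119 t 73.1
{'carrier': 2, 'rework': 3}
```

View pics/t1.png

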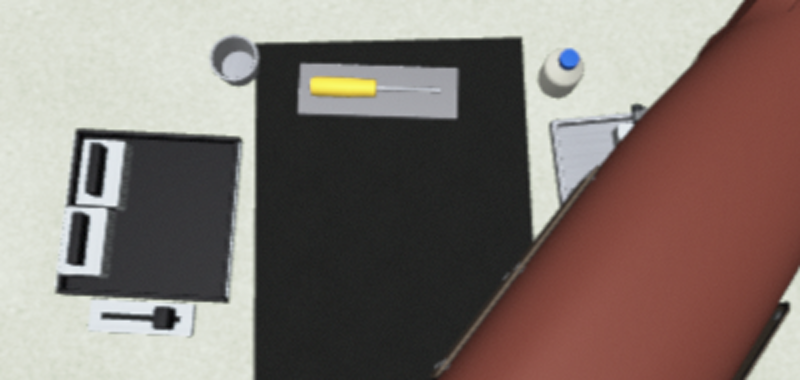

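The carrier holds two modules at (103,172) and (84,240), the driver is on the rest, and the arm hides the rework tray. Masses are 516 and 593 g (carrier), and 383, 156 and 316 g (rework). Next I check both trays from the wrist camera, then do the lock.

```bash
python3 - <<'E'
from h import *
I=[]
for t,x,y in (("rework",.5,-.31),("carrier",.46,.30)):
    robot.move_pose([x,y,.32],down(180)); robot.pause(.2); c,im=snap("wrist"); I.append(im)
    (X,Y),a=TR[t]; th=np.radians(a); R=np.array([[np.cos(th),-np.sin(th)],[np.sin(th),np.cos(th)]])
    for r,q in modules(c,im,205 if t=="rework" else 170,.042): print(t,(R.T@(r[0]-[X,Y])).round(4),np.round(r[1:],1))
h=hsv(im); m=(h[...,2]<70); m[110:]=0
for q in comps(m,150):
    if 30<np.ptp(q[:,0])<140: print("lock",rect(c,q,.0545),q.min(0),q.max(0),onplane(c,[q[:,0].min(),q[:,1].mean()],.0545))
cv2.imwrite("pics/v2.png",cv2.resize(np.vstack(I),(480,600)))
E
```

```text
carrier [0.0473 0.0623] [83.9 51.6 -4.4]
lock (array([0.39731738, 0.30197351]), 55.07118225097656, 12.34044361114502, 89.96060180664062) [293  95] [353 109] [0.40081939 0.27449971 0.0545    ]
```

View pics/v2.png

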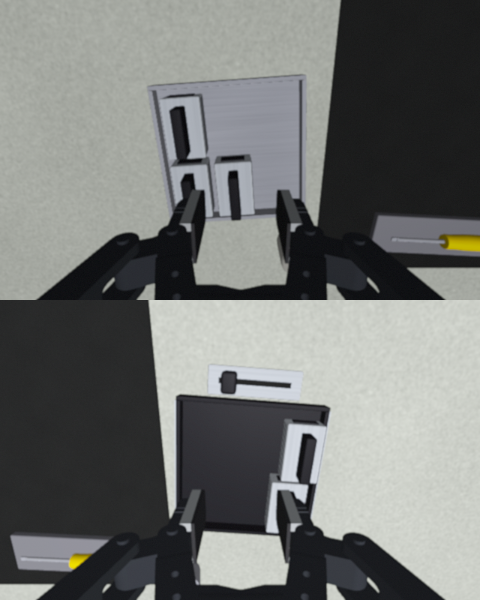

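Both trays are well filled: three modules upright in the steel tray at (183,127), (190,187) and (234,185), and two in the carrier at (302,455) and (287,500). The lock grip is at (229,383), still open. Now I push the lock.

```bash
python3 - <<'E'
from h import *
(X,Y),a=TR["carrier"]; th=np.radians(a); R=np.array([[np.cos(th),-np.sin(th)],[np.sin(th),np.cos(th)]])
L=lambda x,y:R@[x,y]+[X,Y]
robot.set_gripper(0.)
robot.move_pose([*L(-.130,-.092),.18],down(180+a)); robot.line_to([*L(-.130,-.092),.098])
robot.pause(.2); f0=robot.observe()["ft_force"]
y=-.092
print("contact",robot.line_to([*L(-.130,.024),.098],vel=.03,guard=25))
robot.pause(.3); o=robot.observe(); print((R.T@(o["tool_pos"][:2]-[X,Y])).round(4),(o["ft_force"]-f0).round(1),o["time"])
E
```

```text
contact True
[-0.1301  0.0168] [ 0.  -5.   4.3] 83.0583
```

```bash
python3 - <<'E'
from h import *
(X,Y),a=TR["carrier"]; th=np.radians(a); R=np.array([[np.cos(th),-np.sin(th)],[np.sin(th),np.cos(th)]])
L=lambda x,y:R@[x,y]+[X,Y]
robot.line_to([*L(-.130,-.01),.098]); robot.line_to([*L(-.130,-.01),.2])
I=[]
robot.move_pose([.43,.33,.26],down(180)); robot.pause(.2); c,im=snap("wrist"); I=[im]
h=hsv(im); print("expected home/1cm short top px",proj(c,[*L(-.13,.04),.0545]),proj(c,[*L(-.13,.03),.0545]))
robot.move_pose([.30,-.25,.4],down(180)) if robot.ik([.30,-.25,.4],down(180)) is not None else None
c,t=snap("top"); s=cv2.resize(t[110:300,120:520],(640,304),interpolation=cv2.INTER_CUBIC)
cv2.imwrite("pics/e.png",np.vstack([im[:290],s])); print(robot.observe()["time"])
E
```

```text
expected home/1cm short top px [357.90114127 163.94002223] [345.23400036 162.97868797]
87.0833
```

View pics/e.png

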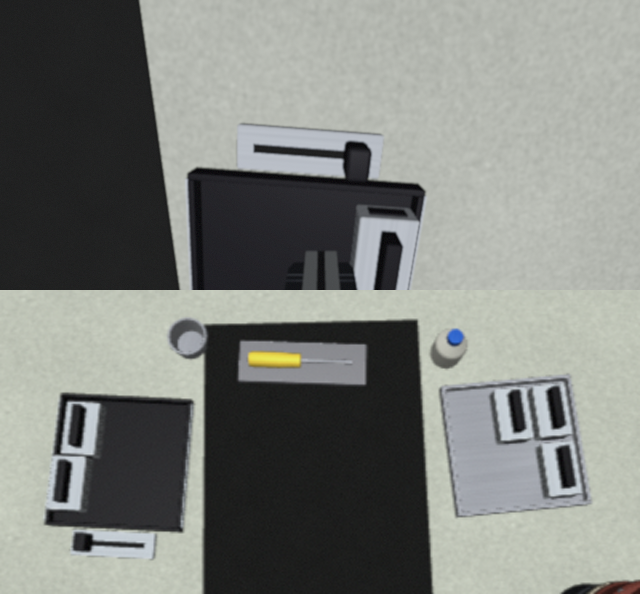

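The lock grip's top is at about (357,163), where the calibration predicts it when fully home. All modules, the driver, the cup and the bottle are in place.

```bash
python3 -c "
from plant import robot
print(robot.job_done())"
```

```text
the job is handed in; nothing more can be done
None
```

The job is handed in: the driver lies on its rest, the 516 g and 593 g modules are in the carrier, the 383 g (within the either-tray margin), 156 g and 316 g modules are in the rework tray, the lock is home against its stop, and the bottle and cup were not touched.

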